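# Slide a test cassette along the guide rail into the reader and start it

### The job

The twin-strip test cassette on the deck of the rapid-test reader has its sample still soaking in, so do not pick it up or tilt it: with a fingertip push it gently across the deck until its long side lies flat against the metal guide rail, then slide it along the rail, window end first, into the slot of the read head until it is fully home against the stop and still flat along the rail. Only then press the start key on top of the head all the way down, let it go and move clear. Leave everything else on the bench where it stands.

Things in the scene. Friction and masses are not known exactly. Their poses are not given: they have to be found in the camera images.
- reader: White test reader, fixed, 180 (x) by 320 mm (y). Origin on the bench top (z=0), mid-length, 80 mm behind its front edge. +x away from the robot, +y along the rail to the read head (robot's left); turned up to 0.3 rad. Its flat deck, 22 mm above the bench, spans y -160 to +60 mm from the front edge x = -80 mm to the rail, open at the front and the -y end. The head is the 75 mm high block at y 60 to 160 mm.
- rail_face (a point): A point on the working face of the aluminium guide rail, at deck level (reader x = +45, y = -50, z = 22 mm). The face looks to reader -x. The rail runs along reader y from y = -160 mm into the slot; it is 8 mm wide and stands 8 mm above the deck.
- slot_mouth (a point): Centre of the slot's mouth in the read head, at deck level (reader x = +25.5, y = +60, z = 22 mm). The slot opens to reader -y, is 39 mm wide (x = +6 to +45 mm; the rail's face is one wall), 12 mm high, 32 mm deep. A flared lead-in 10 mm high stands before it on the side away from the rail (x -5 to +5, y 43 to 61 mm).
- slot_stop (a point): The end stop: back wall of the slot, mid-width, at deck level (reader x = +25.5, y = +92, z = 22 mm).
- cassette: Loose white twin-strip cassette on the deck: 36 mm wide (its x), 76 mm long (its y), 7 mm thick, about 16 g, plain plastic friction. Origin at the centre of its underside; +y points to the window end, which enters the slot first; the two round wells are at the -y end. It starts off the rail, turned up to 0.4 rad. Flat on the rail its origin is at reader x = +27 mm; fully home at reader y = +54 mm, 44 mm staying outside.
- cassette_nose (a point): Middle of the cassette's end face at the window end (its y = +38 mm), half-way up its thickness (3.5 mm above the deck); fully home it is at reader y = +92 mm.
- start_key (a joint): Travel of the start key in m: 0 released, 0.005 all the way down; a spring returns it, fully down takes about 5 N.
- start_key_top (a point): Centre of the top face of the round white start key (24 mm across), on top of the read head at reader x = -35, y = +110 mm; it is pressed straight down.
- dropper_a: White dropper bottle, 27 mm across, 63 mm high, standing loose on the reader's deck near the front edge beside the read head. Origin at the centre of its foot. Leave alone.
- dropper_b: The same dropper bottle standing on the bench behind the reader. Origin at the centre of its foot. Leave alone.
- strip_cassette: Narrow single-strip cassette, 20 x 70 x 5 mm, lying on the bench in front of the reader. Origin at the centre of its underside. Leave alone.
- cup: Amber specimen cup with yellow lid, 66 mm across, 72 mm high, on the bench. Origin at the centre of its foot. Leave alone.
- timer: White bench timer, 62 x 62 x 22 mm, lying on the bench. Origin at the centre of its underside. Leave alone.
- marker: White and red marker pen, 125 mm long, 14 mm thick, lying on the bench along its own x. Origin at its middle, underneath. Leave alone.
- test_pouch: Flat foil test pouch, 60 x 131 x 7 mm, lying on the bench. Origin at the centre of its underside. Leave alone.
Mind the look-alikes: they are no part of the job. Leave any orange or purple look-alike of the cassette alone.

How it is judged (in metres and radians):
On the way, in this order (a step that is already met when the one before it is completed fails the run):
1. the cassette's long side lies flat against the guide rail, its window end still outside the slot (x of cassette in the frame of reader above 0.0235 m and angle between the y axis of cassette and the y axis of reader, either way round below 0.07 rad and y of cassette_nose in the frame of reader below 0.058 m), for 0.2 s.
2. the cassette is fully home in the slot, flat along the rail (x of cassette in the frame of reader above 0.0235 m and angle between the y axis of cassette and the y axis of reader, either way round below 0.07 rad and y of cassette_nose in the frame of reader above 0.0885 m), for 0.3 s.
3. the start key is pressed all the way down (value of joint start_key above 0.004 m), for 0.05 s.
At the end, for the whole second after the job is handed in: The cassette rests flat on the deck with its window end within 3.5 mm of the slot's stop, within 3.5 mm of the rail and parallel to it within 0.07 rad (4 degrees), and the start key has been pressed (at least 4 mm) after that and is up again (all of step 2 and angle between cassette's own z axis and vertical below 0.05 rad and z of cassette in the frame of reader below 0.0245 m and linear speed of cassette below 0.01 m/s and value of joint start_key below 0.0015 m); the robot touches nothing.
It fails at once if the cassette is lifted off the deck or tilted (z of cassette in the frame of reader above 0.028 m or angle between cassette's own z axis and vertical above 0.15 rad).
It fails at once if the cassette is squeezed or pushed hard (over 40 N) (contact force between the fingers and cassette above 40 N).
It fails at once if the start key is pressed before the cassette is in the slot (value of joint start_key above 0.003 m and y of cassette_nose in the frame of reader below 0.08 m).
It fails at once if another thing on the bench is moved by more than 15 mm or knocked over (distance of any of dropper_a, dropper_b, strip_cassette, cup, timer, marker, test_pouch from where it was at the start of the episode above 0.015 m or angle between any of dropper_a, dropper_b, strip_cassette, cup, timer, marker, test_pouch's own z axis and vertical above 0.3 rad).
It also fails if it takes over 61 s, if anything falls off the work surface, if the arm or the gripper's body presses on something with over 40 N, if the wrist force passes 120 N, or if a joint passes its speed limit or range.

### The arm

A 6-joint arm with a two-finger parallel gripper is mounted at the origin on the work surface. World frame = base frame: x ahead of the robot, y to its left, z up, the work surface at z = 0. Lengths are in m, angles in degrees, forces in N, time in s.
With the tool pointing down it reaches from about 0.375 to 0.9 m from the base axis. Payload 3.1 kg.
Tool frame: the origin (TCP) lies between the finger pads; the fingertips stand 11 mm ahead of it and the grasp point (between the pads) lies 8 mm behind it; x points along the fingers, y is the direction in which the jaws open and shut, and the axes are right-handed (so a half turn about x gives the same grasp; the last joint's range is limited). The gripper opens to 87 mm and grips with 3 to 60 N. Pads are 19 mm wide; open, the fingers measure 117 mm over their backs; the gripper's body (75 mm by 190 mm) begins 51 mm behind the grasp point.
Start: joints at [-85.571, 30.224, 82.088, -0, 67.689, -10.227], TCP at [0.158, -0.605, 0.234] pointing down, gripper open.
Joint ranges: [-176.69, 176.69], [-43.24, 126.21], [12.49, 139.97], [-82, 262], [0, 151.66], [-163.58, 163.58]. Speed limits (degrees/s): [159.86, 159.86, 180, 180, 180, 180].

### API

Orientations are given as a 3x3 rotation matrix whose columns are the frame's x, y, z axes.
In Python, from rig import bot gives the robot as it stands.
- The arm moves only by the shell command python3 -m inch 'ROWS' [OPENING]. ROWS is a JSON object of lists of equal length, an entry for each row: "dp": the shift along the tool's x, y, z in mm, a list of three; "yaw": the turn about the tool's x in degrees. In form: {"dp": [[tx, ty, tz], ...], "yaw": [yaw, ...]}. A call has 1 to 20 rows; each row shifts and turns the commanded pose from where the row before left it, along the tool's axes as they then stand; what a row does not reach is not made up. A row lasts 1/12 s, in which the tool goes at most 41.7 mm and 7.16 degrees, less where a joint would pass 70% of its speed; a pose out of reach is approached as far as the arm can. A call is refused whole if a number of a shift passes 41.7 or a number of a turn 7.16, either way. A call with a gripper value outside its range is refused whole. OPENING is the finger opening in mm, from 0 to 87, set as the call begins (- or left out, the last holds). The fingers move at their own pace and stop on an object; the grip force is fixed at half the most. Time passes only in rows, so rows that do not move let the fingers close. It gives the time, the measured TCP pose, the force and the opening at its end, in the units of the state.
- bot.read_state(): the state, without advancing time (a new reading comes with each control period).
- bot.capture(name): name is "side" or "top" or "wrist"; returns a dict with "color" (480x640x3 uint8, red, green, blue), "intrinsics" (3x3 intrinsics, pixels), "pose" (4x4, takes a point from camera to world coordinates). Camera axes: x right, y down, z forward; pixel columns grow to the right and rows downward; lengths in m; the calibration is good to about 2 mm. A picture is of the moment at which its call begins. There is no depth.
- bot.hand_in(): hands the job in, once; it reports no verdict.
The state is a dict: "time_s": time; "joint_positions": joint angles; "qvel": joint speeds; "tau": joint torques, N m; "position": TCP position; "tcp_rot": TCP orientation; "force": force on the tool from outside, world axes, zero at the start; "moment": the same for the moment, N m; "opening": opening from 0.0 (shut) to 1.0 (fully open).
Only numpy, scipy, OpenCV 4.12 (cv2) and the standard library are available. Lean on these libraries where they do the work, as an engineer would, in place of code of your own. Each camera call takes 0.05 s, during which the arm holds its last target.

## Working session

There is one attempt and no reset: what is moved stays moved. The work goes in short steps, Python scripts to look and compute and a shell command to move; the robot and the scene stay as the last step left them, time stands still between calls to the robot, and variables do not carry over. Pictures are saved under pics/ and viewed, and the job is handed in when it is done.

```bash
mkdir -p pics; ls
cat > h.py <<'E'
import numpy as np,cv2
from rig import bot
def cap(n,f):
    c=bot.capture(n); cv2.imwrite('pics/'+f+'.png',c['color'][:,:,::-1]); np.savez(f+'.npz',**c); return c
def ray(c,u,v,z):
    K=np.array(c['intrinsics']);T=np.array(c['pose'])
    d=T[:3,:3]@np.linalg.inv(K)@np.array([u,v,1.]);o=T[:3,3]
    return o+d*(z-o[2])/d[2]
def proj(c,p):
    K=np.array(c['intrinsics']);T=np.array(c['pose'])
    q=K@(T[:3,:3].T@(np.array(p)-T[:3,3]));return q[:2]/q[2]
E
python3 - <<'E'
from h import *
for n in ('top','side','wrist'):
    c=cap(n,n+'0');print(n,np.round(c['pose'],3).tolist(),c['intrinsics'][0][0])
s=bot.read_state();print(s['time_s'],s['position'],np.round(s['tcp_rot'],3).tolist(),s['force'],s['opening'])
E
```

```text
pics
top [[-0.043, -0.978, 0.205, 0.258], [-0.999, 0.041, -0.012, 0.013], [0.003, -0.205, -0.979, 1.297], [0.0, 0.0, 0.0, 1.0]] 555.8627161131934
side [[-0.94, -0.259, 0.221, 0.273], [-0.34, 0.728, -0.595, 0.633], [-0.007, -0.635, -0.773, 0.886], [0.0, 0.0, 0.0, 1.0]] 454.0750524714437
wrist [[0.253, -0.929, -0.269, 0.232], [-0.967, -0.244, -0.068, -0.587], [-0.003, 0.278, -0.961, 0.383], [0.0, 0.0, 0.0, 1.0]] 386.98932987379567
0.15 [ 0.15813705 -0.60410615  0.23280118] [[-0.0, 0.253, -0.967], [0.002, -0.967, -0.253], [-1.0, -0.002, -0.0]] [ 0.74788558 -0.24061611  0.66871224] 1.0029078158565907
```

View pics/top0.png

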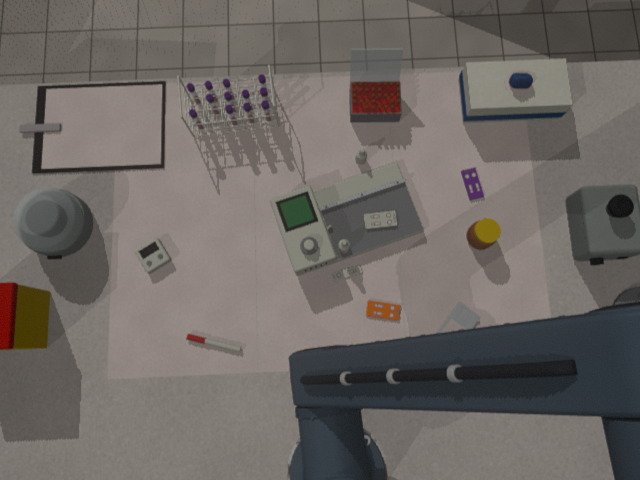

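View pics/side0.png

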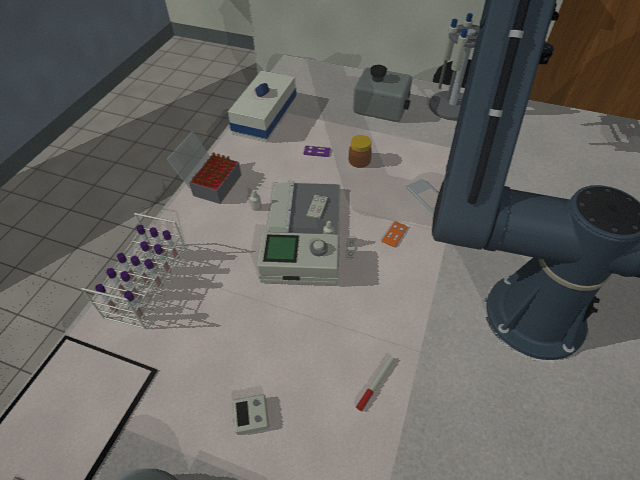

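Run:
```python
import cv2
i=cv2.imread('pics/top0.png')[130:400,200:470]
cv2.imwrite('pics/top0c.png',cv2.resize(i,(600,600),interpolation=cv2.INTER_CUBIC))
```

```text
(no output)
```

View pics/top0c.png

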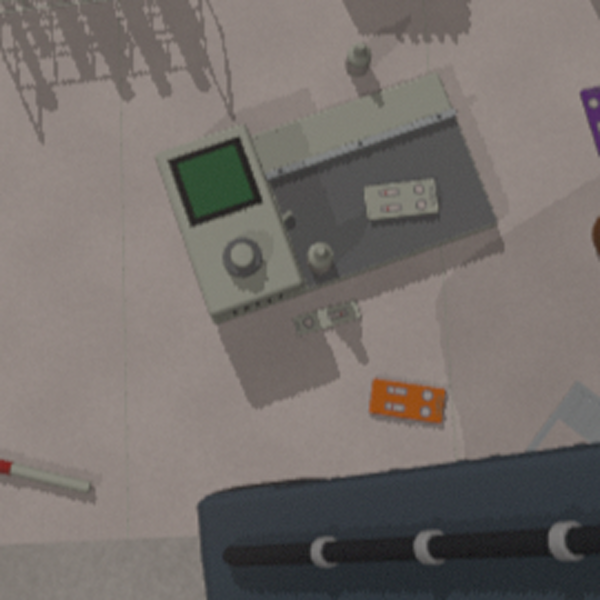

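View pics/wrist0.png

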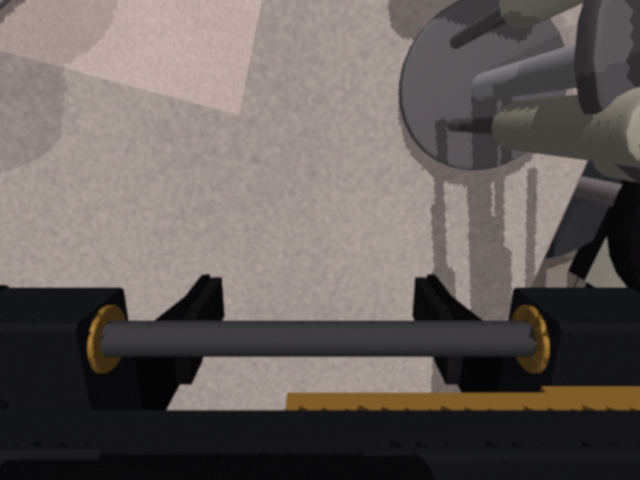

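Run:
```python
from h import *
c=np.load('top0.npz')
f=270/600
def P(x,y,z): return np.round(ray(c,200+x*f,130+y*f,z)[:2],4)
for n,x,y,z in [('headBL',157,155,.075),('headBR',243,123,.075),('headFR',302,283,.075),('headFL',213,320,.075),('key',245,256,.08),('railA',455,118,.03),('railB',268,178,.03),('deckFR',503,240,.022),
 ('c1',364,185,.029),('c2',436,179,.029),('c3',438,212,.029),('c4',368,220,.029),('dropA',321,262,.022),('strip',330,318,.005),('dropB',358,62,.06)]:
    print(n,P(x,y,z))
```

```text
headBL [0.6013 0.1238]
headBR [0.6317 0.0346]
headFR [ 0.4623 -0.0185]
headFL [0.4287 0.0718]
key [0.4913 0.0375]
railA [ 0.6415 -0.1914]
railB [0.5838 0.0111]
deckFR [ 0.508  -0.2336]
c1 [ 0.5721 -0.09  ]
c2 [ 0.5754 -0.1666]
c3 [ 0.5396 -0.1662]
c4 [ 0.5341 -0.0921]
dropA [ 0.4926 -0.0408]
strip [ 0.4354 -0.048 ]
dropB [ 0.6981 -0.0887]
```

The target is the white cassette with two windows and two wells, on the dark deck at top px (380,220). The look-alikes are orange at (383,310) and purple at (472,184), both on the bench, and the narrow strip cassette at (348,272). The crop shows two wells to the right (−y) and two windows to the left, which fits. I'll move the wrist camera over it for a closer look.

```bash
python3 -m inch '{"dp":[[0,-15.8,-22.7],[0,-15.8,-22.7],[0,-15.8,-22.7],[0,-15.8,-22.7],[0,-15.8,-22.7],[0,-15.8,-22.7],[0,-15.8,-22.7],[0,-15.8,-22.7],[0,-15.8,-22.7],[0,-15.8,-22.7],[0,-15.8,-22.7],[0,-15.8,-22.7],[0,-15.8,-22.7],[0,-15.8,-22.7],[0,-15.8,-22.7],[0,-15.8,-22.7],[0,-15.8,-22.7],[0,-15.8,-22.7],[0,-15.8,-22.7],[0,-15.8,-22.7]],"yaw":[0,0,0,0,0,0,0,0,0,0,0,0,0,0,0,0,0,0,0,0]}' 0
python3 -m inch '{"dp":[[0,0,0],[0,0,0],[0,0,0],[0,0,0],[0,0,0],[0,0,0],[0,0,0],[0,0,0],[0,0,0],[0,0,0],[0,0,0],[0,0,0],[0,0,0],[0,0,0],[0,0,0]],"yaw":[-6.5,-6.5,-6.5,-6.5,-6.5,-6.5,-6.5,-6.5,-6.5,-6.5,-6.5,-6.5,-6.5,-6.5,0]}'
python3 - <<'E'
from h import *
c=cap('wrist','w1');s=bot.read_state();print(s['time_s'],s['position'],np.round(s['tcp_rot'],3).tolist(),s['joint_positions'],s['force'],s['opening'])
E
```

```text
time_s: 1.82
position: [0.518, -0.1827, 0.2333]
tcp_rot: [[-0.001, 0.253, -0.967], [0.0, -0.967, -0.253], [-1.0, -0.0, 0.0]]
force: [1.0, 0.2, 0.1]
opening: 0.004
time_s: 3.07
position: [0.5172, -0.1839, 0.2333]
tcp_rot: [[-0.001, 0.962, 0.272], [0.0, 0.272, -0.962], [-1.0, -0.001, -0.0]]
force: [-0.7, -0.2, 0.2]
opening: 0.005
3.1167 [ 0.51726991 -0.18392624  0.23333637] [[-0.0, 0.964, 0.268], [0.0, 0.268, -0.964], [-1.0, -0.0, -0.0]] [-3.12394383e+01  2.43978402e+01  9.30667835e+01  1.30749737e-03
  6.25663678e+01 -4.67608161e+01] [-0.15238786 -0.69319008 -0.14304421] 0.006066994013544112
```

View pics/w1.png

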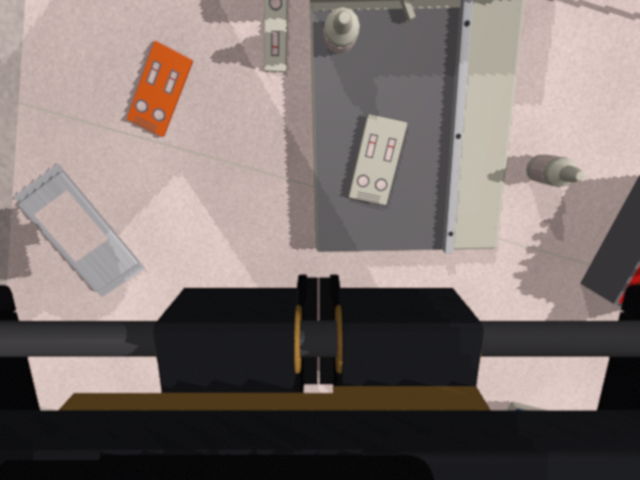

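Wrist view: the cassette is at (378,160), with windows up (+y) and wells at the bottom. The rail band is at u≈450–467, dropper_a at (341,30) and dropper_b at (555,170). Now I'll enlarge it and measure.

Run:
```python
import cv2
i=cv2.imread('pics/w1.png')[0:270,290:530]
cv2.imwrite('pics/w1c.png',cv2.resize(i,(533,600),interpolation=cv2.INTER_CUBIC))
from h import *
c=np.load('w1.npz');im=c['color'].astype(int);g=im.sum(2)/3
for v in range(20,250,20): print(v,[int(x) for x in g[v,432:472]])
# cassette
m=((g>110)).astype(np.uint8); sub=np.zeros_like(m); sub[105:215,340:420]=m[105:215,340:420]
n,l,st,_=cv2.connectedComponentsWithStats(sub); k=1+st[1:,4].argmax(); m=(l==k).astype(np.uint8)
r=cv2.minAreaRect(np.argwhere(m)[:,::-1].astype(np.float32)); print(r,cv2.boxPoints(r).tolist())
for p in cv2.boxPoints(r): print(ray(c,*p,.029))
```

```text
20 [99, 98, 98, 98, 98, 97, 99, 98, 98, 98, 99, 98, 98, 94, 85, 77, 68, 64, 63, 63, 64, 62, 63, 63, 64, 64, 69, 75, 77, 89, 116, 139, 145, 132, 117, 110, 121, 144, 164, 172]
40 [98, 99, 97, 99, 98, 99, 98, 98, 99, 98, 98, 93, 85, 73, 67, 63, 62, 64, 63, 63, 63, 62, 63, 62, 65, 71, 76, 82, 99, 132, 155, 164, 167, 168, 171, 170, 172, 174, 173, 170]
60 [98, 98, 98, 99, 99, 97, 98, 98, 99, 97, 98, 96, 90, 80, 71, 64, 63, 63, 62, 62, 63, 62, 64, 67, 73, 77, 88, 115, 144, 160, 168, 173, 177, 175, 174, 175, 174, 170, 168, 169]
80 [110, 110, 109, 110, 109, 109, 109, 109, 109, 108, 103, 92, 79, 74, 74, 74, 73, 73, 73, 74, 74, 75, 82, 87, 92, 114, 150, 176, 184, 186, 186, 187, 188, 187, 180, 174, 177, 184, 187, 187]
100 [109, 109, 109, 108, 109, 109, 108, 107, 105, 95, 82, 75, 74, 72, 72, 74, 73, 73, 72, 74, 78, 83, 88, 100, 130, 162, 180, 184, 187, 187, 188, 188, 185, 180, 181, 186, 187, 187, 189, 188]
120 [108, 108, 108, 108, 108, 109, 107, 107, 104, 97, 85, 77, 73, 73, 72, 72, 73, 72, 75, 81, 87, 92, 113, 149, 174, 183, 185, 186, 188, 188, 186, 181, 181, 184, 188, 188, 187, 188, 188, 188]
1
[... 865 characters left out ...]
181, 173, 168, 174, 182, 184, 185, 185, 185, 184, 185, 186, 185, 185, 186, 185, 185, 185]
240 [102, 96, 87, 78, 71, 70, 69, 70, 70, 71, 75, 82, 89, 110, 145, 172, 182, 184, 184, 182, 183, 180, 176, 178, 182, 184, 185, 184, 185, 185, 185, 185, 185, 185, 184, 185, 185, 184, 185, 184]
((378.0294189453125, 158.3823699951172), (41.95866012573242, 89.49564361572266), 14.03624439239502) [[346.82354736328125, 196.7058868408203], [368.5294189453125, 109.88237762451172], [409.23529052734375, 120.05885314941406], [387.5294189453125, 206.88235473632812]]
[ 0.53976013 -0.16773459  0.029     ]
[ 0.53561893 -0.08915058  0.029     ]
[ 0.57268853 -0.08753375  0.029     ]
[ 0.57920715 -0.1665956   0.029     ]
```

View pics/w1c.png

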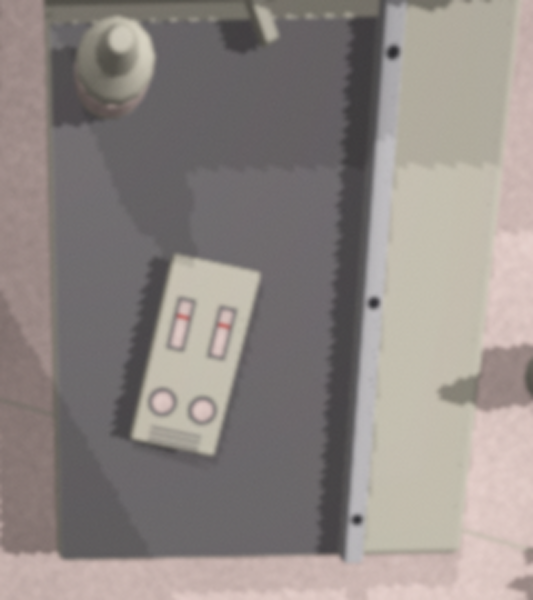

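```bash
cat >> h.py <<'E'
def frame():
    z=np.load('reader.npz');return z['o'],float(z['th'])
def toR(p):
    o,th=frame();d=np.array(p)[:2]-o;return np.array([np.cos(th)*d[0]+np.sin(th)*d[1],-np.sin(th)*d[0]+np.cos(th)*d[1]])*1000
def toW(x,y):
    o,th=frame();x,y=x/1000,y/1000;return o+np.array([np.cos(th)*x-np.sin(th)*y,np.sin(th)*x+np.cos(th)*y])
E
python3 - <<'E'
from h import *
c=np.load('w1.npz');im=c['color'].astype(int);g=im.sum(2)/3
pts=[];pd=[]
for v in range(45,242,3):
    row=g[v,432:475]; k=np.argmax(row>128+0) ; u=432+k-(row[k]-128)/(row[k]-row[k-1]); pts.append(ray(c,u,v,.03)[:2])
    # deck front edge: 
pts=np.array(pts)
vx,vy,x0,y0=cv2.fitLine(pts.astype(np.float32),cv2.DIST_HUBER,0,1e-4,1e-4).ravel()
if vy<0: vx,vy=-vx,-vy
th=np.arctan2(-vx,vy);print('th',th,np.degrees(th))
n=np.array([np.cos(th),np.sin(th)]);t=np.array([-np.sin(th),np.cos(th)])
xr=n@np.array([x0,y0]);print('rail x coord',xr,'spread',(pts@n).std())
f=240/533
W=lambda u,v,z: ray(c,290+u*f,v*f,z)[:2]
for nm,u,v,z in [('deckrear1',70,556,.022),('deckrear2',330,554,.022),('headfoot',220,20,.022),('headfoot2',345,17,.022),('front1',60,500,.022),('front2',52,200,.022),('railend',352,560,.03),('flare?',262,5,.032),('flaretip',270,42,.022)]:
    p=W(u,v,z);print(nm,'x',(n@p-xr+.045)*1e3,'y',(t@p)*1e3)
ct=np.load('top0.npz');f=.45
for nm,x,y,z in [('headBL',157,155,.075),('headBR',243,123,.075),('headFR',302,283,.075),('headFL',213,320,.075),('key',245,256,.08),('deckFR',503,240,.022),('railA',455,118,.03)]:
    p=ray(ct,200+x*f,130+y*f,z)[:2];print(nm,'x',(n@p-xr+.045)*1e3,'y',(t@p)*1e3)
E
```

```text
th 0.2953696 16.92343
rail x coord 0.56180483 spread 0.0001571668026125695
deckrear1 x -73.63594506461389 y -371.88060500001063
deckrear2 x 41.588599639683714 y -373.24095152648437
headfoot x -13.638448408242839 y -161.24470834098443
headfoot2 x 33.19194415229161 y -161.18344197012712
front1 x -77.53833420350391 y -346.13587484133336
front2 x -78.16002577626523 y -223.42831834447858
railend x 48.75551626190995 y -373.4913189814098
flare? x -0.211490330235084 y -159.1894274409832
flaretip x 5.46958394358206 y -169.03296799298644
headBL x 94.44526457358423 y -56.601038893948036
headBR x 97.55882276275526 y -150.8071827245685
headFR x -79.9215215674192 y -152.2246048849211
headFL x -85.72069679135463 y -56.08744130551093
key x -35.89119054351468 y -107.11871669888087
deckFR x -98.79714612222338 y -371.3986737104823
railA x 41.177242508650025 y -369.7920445426943
```

Run:
```python
from h import *
th=.29537;n=np.array([np.cos(th),np.sin(th)]);t=np.array([-np.sin(th),np.cos(th)])
np.savez('reader.npz',o=n*(.56180-.045)+t*(-.214),th=th)
s=bot.read_state();print(toR(s['position']),s['position'],np.degrees(np.arctan2(s['tcp_rot'][1][1],s['tcp_rot'][0][1])))
c=np.load('w1.npz')
for p in [(346.8,196.7),(368.5,109.9),(409.2,120.1),(387.5,206.9)]: print(toR(ray(c,*p,.029)))
# fingertip geometry: tip ends at z=.2223
for u,v in [(299,277),(340,277),(303,300),(337,300)]: print('tip',toR(ray(c,u,v,.2223))-toR(s['position']))
```

```text
[ -75.47051396 -112.53531209] [ 0.51726991 -0.18392624  0.23333637] 15.520779296529133
[ -49.26281916 -103.58564875]
[-30.35295475 -27.21939719]
[  5.57796517 -36.48327816]
[ -11.19766863 -114.00102064]
tip [-8.99806409  8.73876844]
tip [9.4136077 8.3727198]
tip [-7.54927597 -2.59032164]
tip [ 7.99357804 -2.89898078]
```

```bash
python3 -m inch '{"dp":[[0,0,0],[0,6.7,-20],[0,6.8,-20.5],[30,0,0],[30,0,0],[30,0,0],[30,0,0],[30,0,0],[20,0,0],[10,0,0],[10,0,0],[0,0,0]],"yaw":[-1.4,0,0,0,0,0,0,0,0,0,0,0]}' 0
python3 - <<'E'
from h import *
c=cap('wrist','w2');s=bot.read_state();print(toR(s['position']),s['position'],np.degrees(np.arctan2(s['tcp_rot'][1][1],s['tcp_rot'][0][1])),s['force'])
E
```

```text
time_s: 4.12
position: [0.518, -0.1412, 0.0423]
tcp_rot: [[-0.002, 0.956, 0.293], [0.001, 0.293, -0.956], [-1.0, -0.002, -0.001]]
force: [-0.3, -0.1, 0.4]
opening: 0.006
[-61.87656727 -72.24183002] [ 0.51854598 -0.14142057  0.04337362] 17.0356561525854 [ 0.22118422  0.03586528 -0.21347972]
```

View pics/w2.png

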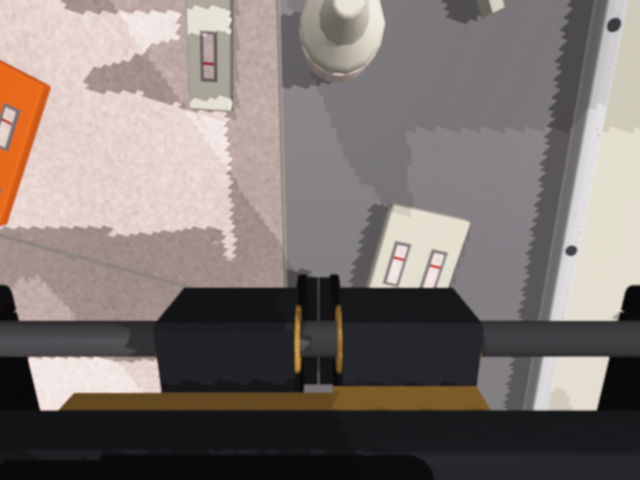

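Fingers are beside the cassette, which is at (425,245), on the clear deck. I'll lower 7 mm and push toward the rail.

```bash
python3 -m inch '{"dp":[[4,0,0],[3.3,0,0],[0,3,0],[0,3,0],[0,3,0],[0,3,0],[0,3,0],[0,3,0],[0,3,0],[0,3,0],[0,3,0],[0,3,0],[0,3,0],[0,3,0],[0,3,0],[0,3,0],[0,0,0]],"yaw":[0,0,0,0,0,0,0,0,0,0,0,0,0,0,0,0,0]}' 0
python3 - <<'E'
from h import *
c=cap('wrist','w3');s=bot.read_state();print(toR(s['position']),s['position'],s['force'])
E
```

```text
time_s: 5.58
position: [0.5595, -0.129, 0.0363]
tcp_rot: [[0.001, 0.956, 0.294], [-0.0, 0.294, -0.956], [-1.0, 0.001, 0.001]]
force: [-0.0, 0.1, 0.2]
opening: 0.003
[-19.53304471 -72.15863032] [ 0.55903158 -0.12901504  0.03625889] [-1.15743254  0.90121618  0.10215013]
```

View pics/w3.png

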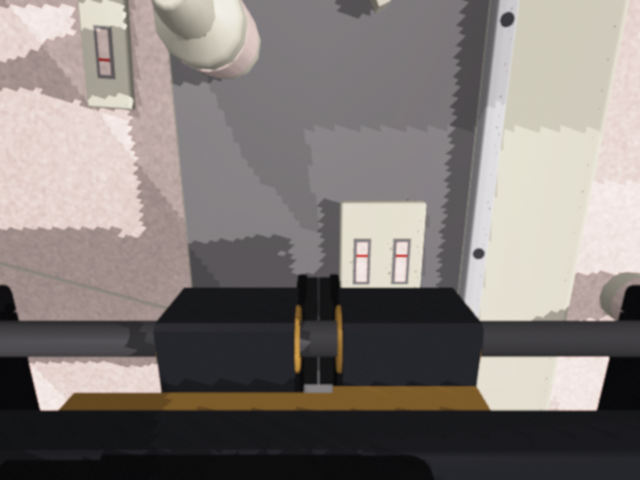

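```bash
python3 -m inch '{"dp":[[0,3,0],[0,3,0],[0,3,0],[0,3,0],[0,3,0],[0,2,0],[0,1,0],[0,0.7,0],[0,0,0],[0,0,0]],"yaw":[0,0,0,0,0,0,0,0,0,0]}' 0
python3 - <<'E'
from h import *
c=cap('wrist','w4');s=bot.read_state();print(toR(s['position']),s['position'],s['force'])
cap('top','top4');cap('side','side4')
im=cv2.imread('pics/w4.png');cv2.imwrite('pics/w4c.png',cv2.resize(im[0:300,240:560],(640,600),interpolation=cv2.INTER_CUBIC))
E
```

```text
time_s: 6.47
position: [0.5764, -0.1235, 0.0362]
tcp_rot: [[-0.0, 0.956, 0.293], [0.0, 0.293, -0.956], [-1.0, -0.0, -0.0]]
force: [-0.2, 0.2, 0.2]
opening: 0.002
[ -1.33712119 -72.00234786] [ 0.57639403 -0.1235688   0.03625147] [ 0.12311083 -0.27556434 -0.460504  ]
```

View pics/w4c.png

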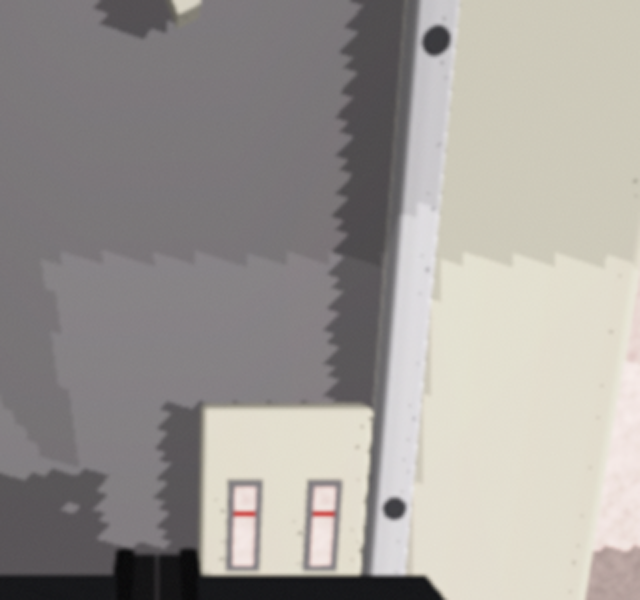

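```bash
python3 -m inch '{"dp":[[0,0.7,0],[0,0.7,0],[0,0,0],[0,0,0]],"yaw":[0,0,0,0]}' 0
python3 -m inch '{"dp":[[0,0.7,0],[0,0.5,0],[0,0,0],[0,0,0]],"yaw":[0,0,0,0]}' 0
python3 - <<'E'
from h import *
c=cap('wrist','w5');s=bot.read_state();print(toR(s['position']),s['position'],s['force'])
im=cv2.imread('pics/w5.png');cv2.imwrite('pics/w5c.png',cv2.resize(im[180:300,320:480],(800,600),interpolation=cv2.INTER_CUBIC))
E
```

```text
time_s: 6.95
position: [0.5779, -0.1232, 0.0363]
tcp_rot: [[0.0, 0.956, 0.293], [-0.0, 0.293, -0.956], [-1.0, 0.0, 0.0]]
force: [0.3, -0.3, -0.8]
opening: 0.007
time_s: 7.28
position: [0.5782, -0.123, 0.0362]
tcp_rot: [[-0.002, 0.956, 0.294], [-0.0, 0.294, -0.956], [-1.0, -0.001, -0.0]]
force: [-1.5, -1.6, 1.6]
opening: 0.002
[  0.59443654 -71.9338745 ] [ 0.578222   -0.12294103  0.03622038] [-3.68427787 -1.85260973  0.78026263]
```

View pics/w5c.png

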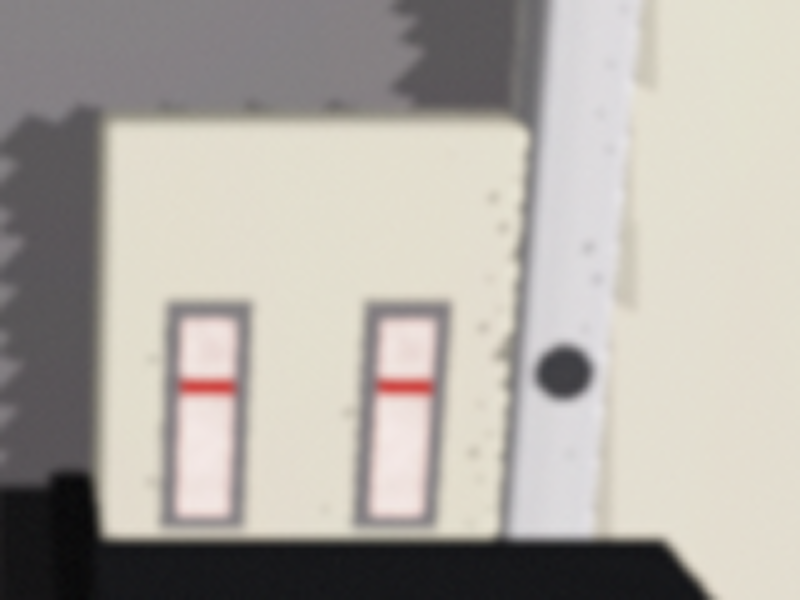

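Cassette is flat along the rail at about 3–4 N. Now I'll back off and go round to the tail end.

```bash
python3 -m inch '{"dp":[[0,-3,0],[0,-8,0],[0,-10,0],[-15,0,20],[0,0,20],[0,0,22],[0,15,0],[0,17,0],[0,15,0],[0,0,0]],"yaw":[0,0,0,0,0,0,0,0,0,0]}' 0
python3 - <<'E'
from h import *
c=cap('wrist','w6');s=bot.read_state();print(toR(s['position']),s['position'],s['force'])
cap('side','side6')
im=cv2.imread('pics/side6.png');cv2.imwrite('pics/side6c.png',cv2.resize(im[130:310,200:440],(800,600),interpolation=cv2.INTER_CUBIC))
E
```

```text
time_s: 8.17
position: [0.6243, -0.1745, 0.0515]
tcp_rot: [[0.004, 0.956, 0.294], [-0.001, 0.294, -0.956], [-1.0, 0.004, 0.002]]
force: [0.2, 0.2, 0.1]
opening: 0.004
[  27.85671397 -134.00613171] [ 0.62237253 -0.17438934  0.05117515] [ 0.01011931 -0.16259435  0.46765381]
```

View pics/w6.png

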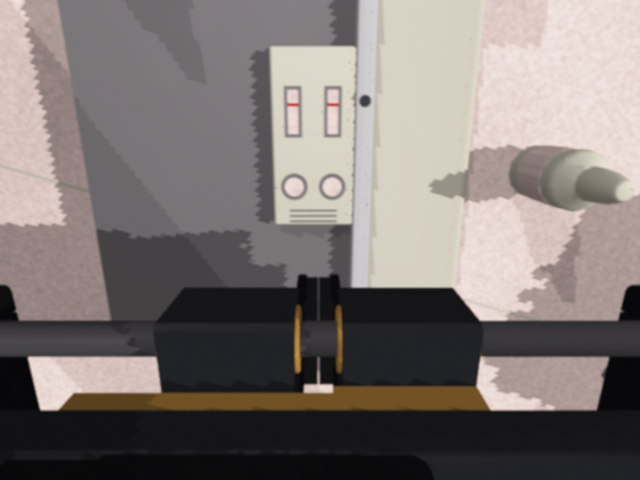

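View pics/side6c.png

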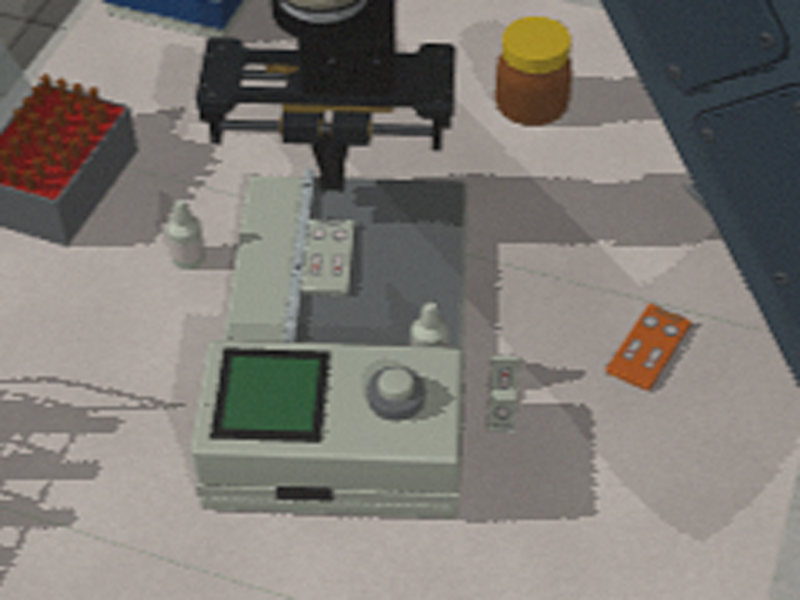

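Run:
```python
from h import *
c=np.load('w6.npz')
for p in [(270,46),(355,46),(352,224),(276,224)]: print(toR(ray(c,*p,.029)))
for p in [(360,46),(353,224)]: print('rail',toR(ray(c,*p,.03)))
```

```text
[  9.25658125 -29.65654277]
[ 43.93200423 -29.53170008]
[  44.76817647 -104.56975293]
[   9.65086568 -104.63913272]
rail [ 45.87118428 -29.6975387 ]
rail [  45.1327195  -104.30855026]
```

Cassette: x≈27, parallel to the rail, nose at y≈−30, tail at −105. Next is the slide along the rail, with a check before the slot mouth.

```bash
python3 -m inch '{"dp":[[7,-0.5,0],[8,0,0],[0,0,-5],[0,0,-5],[0,0,-4],[0,0,-4],[0,0,-4],[0,0,-4],[0,0,-4],[0,0,-4],[0,0,-4],[0,0,-4],[0,0,-4],[0,0,-4],[0,0,-4],[0,0,-4],[0,0,-4],[0,0,-4],[0,0,-4],[0,0,0]],"yaw":[0,0,0,0,0,0,0,0,0,0,0,0,0,0,0,0,0,0,0,0]}' 0
python3 - <<'E'
from h import *
c=cap('wrist','w7');s=bot.read_state();print(toR(s['position']),s['position'],s['force'])
E
```

```text
time_s: 9.93
position: [0.6004, -0.1067, 0.0362]
tcp_rot: [[-0.001, 0.956, 0.294], [0.001, 0.294, -0.956], [-1.0, -0.001, -0.001]]
force: [-0.1, 0.6, -0.2]
opening: 0.004
[ 26.69141704 -63.31061757] [ 0.60067867 -0.10709454  0.03618427] [-0.54050523  0.16797033  0.33752899]
```

View pics/w7.png

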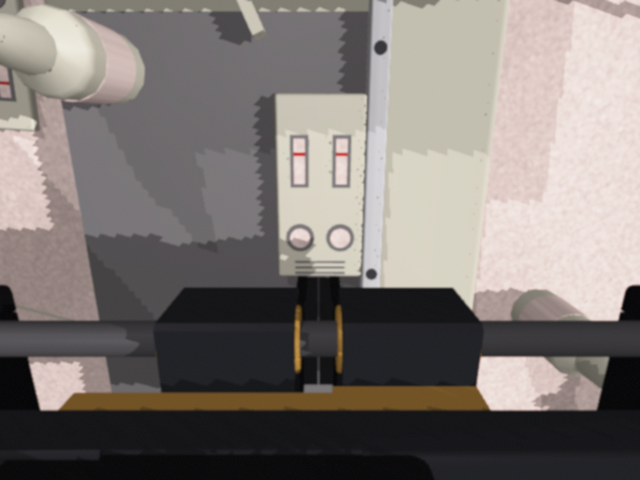

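Run:
```python
from h import *
c=np.load('w7.npz')
for p in [(276,94),(366.5,95),(361,276),(280,276)]: print(toR(ray(c,*p,.029)))
for p in [(371,95),(363,276)]: print('rail',toR(ray(c,*p,.03)))
for p in [(180,11),(330,11)]: print('headfoot',toR(ray(c,*p,.022)),toR(ray(c,*p,.034)))
for p in [(264,28)]: print('flare',toR(ray(c,*p,.022)),toR(ray(c,*p,.032)))
```

```text
[ 9.55402319 22.8354674 ]
[44.36986356 22.58027126]
[ 44.78060121 -52.1733175 ]
[  9.28587023 -52.29208217]
rail [45.97307399 22.51828538]
rail [ 45.53148922 -51.7645618 ]
headfoot [-26.89035095  52.94920817] [-23.05522439  49.9673328 ]
headfoot [30.17256669 53.11924139] [29.85761194 50.12499982]
flare [ 4.86070589 47.21179085] [ 6.1323146  45.07462124]
```

```bash
python3 -m inch '{"dp":[[0,0,-4],[0,0,-4],[0,0,-4],[0,0,-4],[0,0,-4],[0,0,-4],[0,0,-4],[0,0,-4],[0,0,-4],[0,0,-4],[0,0,0]],"yaw":[0,0,0,0,0,0,0,0,0,0,0]}' 0
python3 - <<'E'
from h import *
c=cap('wrist','w8');s=bot.read_state();print(toR(s['position']),s['position'],s['force'])
E
```

```text
time_s: 10.9
position: [0.5887, -0.0685, 0.0362]
tcp_rot: [[-0.001, 0.956, 0.294], [0.0, 0.294, -0.956], [-1.0, -0.001, -0.001]]
force: [-0.1, -0.1, -0.2]
opening: 0.003
[ 26.63482567 -23.32797663] [ 0.58898582 -0.06885984  0.03622539] [-0.17297382  0.37688475 -0.11490423]
```

View pics/w8.png

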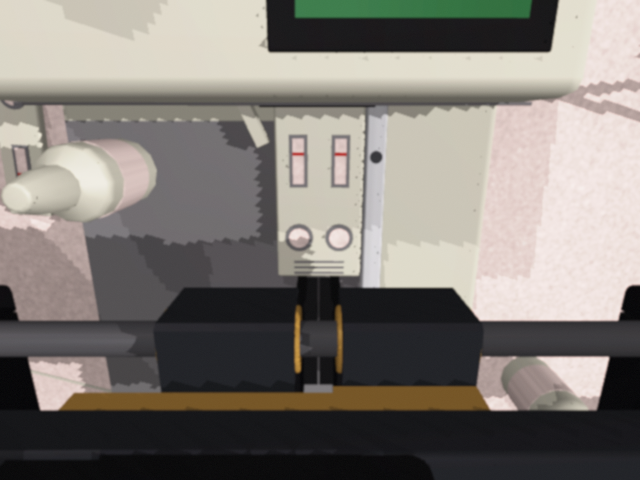

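Nose is in the slot and straight. I'll continue to the stop while watching the force.

```bash
python3 -m inch '{"dp":[[0,0,-4],[0,0,-4],[0,0,-4],[0,0,-4],[0,0,-3],[0,0,0],[0,0,0]],"yaw":[0,0,0,0,0,0,0]}' 0
python3 -m inch '{"dp":[[0,0,-1.5],[0,0,-1.5],[0,0,0],[0,0,0]],"yaw":[0,0,0,0]}' 0
python3 - <<'E'
from h import *
s=bot.read_state();print(toR(s['position']),s['position'],s['force'])
E
```

```text
time_s: 11.53
position: [0.5836, -0.051, 0.0362]
tcp_rot: [[-0.0, 0.956, 0.294], [0.0, 0.294, -0.956], [-1.0, -0.0, -0.0]]
force: [-0.2, -0.1, -0.9]
opening: 0.004
time_s: 11.87
position: [0.5828, -0.0484, 0.0362]
tcp_rot: [[-0.0, 0.956, 0.293], [0.0, 0.293, -0.956], [-1.0, -0.0, -0.0]]
force: [0.3, -0.1, -0.1]
opening: 0.006
[26.67286873 -1.93519998] [ 0.58279491 -0.04838241  0.03624514] [ 0.29259268 -0.08576964 -0.05136864]
```

Expected contact at tool y≈6 (frame uncertain). Small steps.

```bash
python3 -m inch '{"dp":[[0,0,-1.5],[0,0,-1.5],[0,0,0],[0,0,0]],"yaw":[0,0,0,0]}' 0
python3 -m inch '{"dp":[[0,0,-1],[0,0,-1],[0,0,0],[0,0,0]],"yaw":[0,0,0,0]}' 0
python3 -m inch '{"dp":[[0,0,-1],[0,0,-1],[0,0,0],[0,0,0]],"yaw":[0,0,0,0]}' 0
python3 - <<'E'
from h import *
s=bot.read_state();print(toR(s['position']),s['position'],s['force'])
c=cap('wrist','w9')
E
```

```text
time_s: 12.2
position: [0.5818, -0.0454, 0.0362]
tcp_rot: [[-0.0, 0.956, 0.293], [0.0, 0.293, -0.956], [-1.0, -0.0, -0.0]]
force: [-0.6, -0.4, 1.1]
opening: 0.002
time_s: 12.53
position: [0.5813, -0.0435, 0.0363]
tcp_rot: [[-0.0, 0.956, 0.293], [0.0, 0.293, -0.956], [-1.0, -0.0, -0.0]]
force: [-0.1, -0.1, 0.4]
opening: 0.004
time_s: 12.87
position: [0.5807, -0.0416, 0.0363]
tcp_rot: [[-0.0, 0.956, 0.293], [0.0, 0.293, -0.956], [-1.0, -0.0, -0.0]]
force: [0.1, -0.3, 0.3]
opening: 0.006
[26.65331307  5.13207597] [ 0.58071896 -0.04162688  0.03625279] [ 0.10207666 -0.3245213   0.27756861]
```

View pics/w9.png

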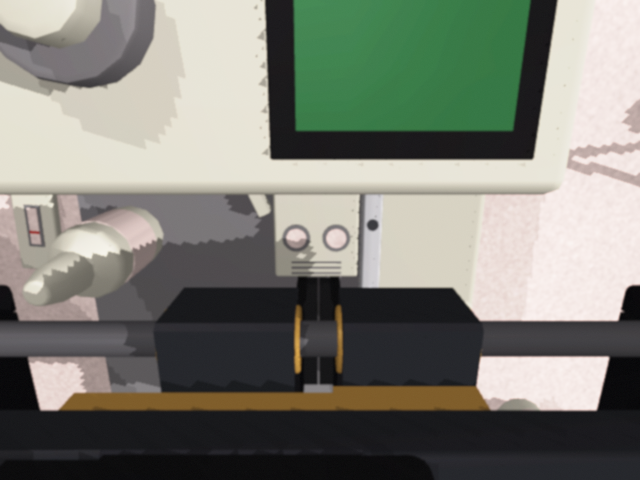

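```bash
python3 -m inch '{"dp":[[0,0,-1],[0,0,-0.5],[0,0,0],[0,0,0]],"yaw":[0,0,0,0]}' 0
python3 -m inch '{"dp":[[0,0,-0.5],[0,0,-0.5],[0,0,0],[0,0,0]],"yaw":[0,0,0,0]}' 0
python3 -m inch '{"dp":[[0,0,-0.5],[0,0,-0.5],[0,0,0],[0,0,0]],"yaw":[0,0,0,0]}' 0
python3 - <<'E'
from h import *
s=bot.read_state();print(toR(s['position']),s['position'],s['force'])
E
```

```text
time_s: 13.25
position: [0.5811, -0.0412, 0.0365]
tcp_rot: [[0.002, 0.956, 0.294], [-0.001, 0.294, -0.956], [-1.0, 0.001, 0.002]]
force: [0.1, -4.4, 0.2]
opening: 0.007
time_s: 13.58
position: [0.5813, -0.041, 0.0366]
tcp_rot: [[0.003, 0.956, 0.294], [-0.002, 0.294, -0.956], [-1.0, 0.002, 0.003]]
force: [2.2, -5.9, -0.2]
opening: 0.008
time_s: 13.92
position: [0.5816, -0.0408, 0.0368]
tcp_rot: [[0.004, 0.956, 0.294], [-0.004, 0.294, -0.956], [-1.0, 0.003, 0.005]]
force: [1.4, -8.7, 0.1]
opening: 0.004
[27.73464986  5.63563803] [ 0.58160689 -0.04083035  0.03682451] [ 1.41787078 -8.69306759  0.12032846]
```

Force rises to 8.7 N with the nose at y≈91–92, which matches the stop. I'll back off and check.

```bash
python3 -m inch '{"dp":[[0,0,2],[0,0,4],[0,0,15],[0,0,20],[0,0,20],[-15,0,10],[-15,0,0],[0,0,0],[0,0,0]],"yaw":[0,0,0,0,0,0,0,0,0]}' 0
python3 - <<'E'
from h import *
s=bot.read_state();print(toR(s['position']),s['position'],s['force'])
c=cap('wrist','w10');cap('top','top10')
im=cv2.imread('pics/w10.png');cv2.imwrite('pics/w10c.png',cv2.resize(im[0:285,200:500],(632,600),interpolation=cv2.INTER_CUBIC))
E
```

```text
time_s: 14.67
position: [0.6009, -0.1067, 0.0666]
tcp_rot: [[0.001, 0.956, 0.293], [0.0, 0.293, -0.956], [-1.0, 0.001, 0.0]]
force: [0.1, 0.6, -0.0]
opening: 0.003
[ 27.00850475 -62.98151301] [ 0.60088622 -0.10668738  0.06660579] [ 0.11116857  0.56738545 -0.03035304]
```

View pics/w10c.png

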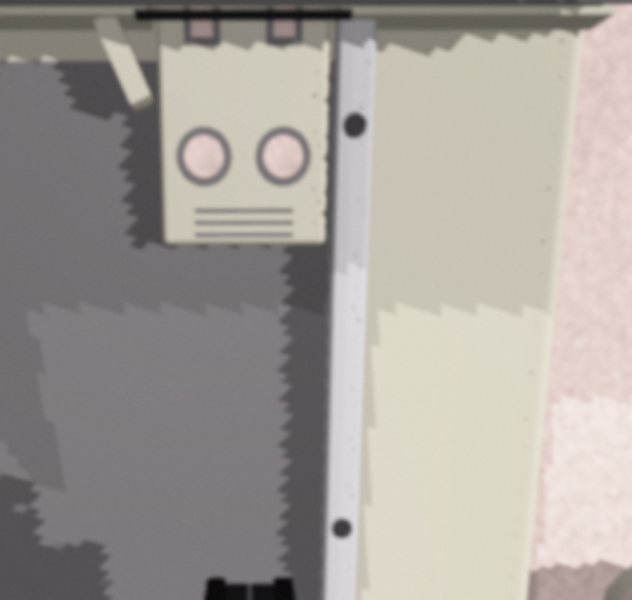

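Run:
```python
from h import *
c=np.load('w10.npz');f=300/632
q=lambda u,v,z:np.round(toR(ray(c,200+u*f,v*f,z)),1)
for p in [(166,243),(325,243),(161,45),(331,45)]: print(q(*p,.029))
for p in [(340,45),(335,243)]: print('rail',q(*p,.03))
print('slotmouth top edge',q(240,14,.034),'ends',q(135,14,.034),q(352,14,.034))
print('flare',q(143,107,.022),q(100,20,.032))
ct=np.load('top10.npz')
```

```text
[ 8.1 15.4]
[43.2 15.5]
[ 8.1 54.7]
[43.3 54.7]
rail [45.1 54.5]
rail [45.3 15.5]
slotmouth top edge [24.5 59.1] ends [ 3.5 59.1] [46.9 59.2]
flare [ 3.1 44. ] [-3.9 58.5]
```

Slot mouth edge measures y=59.1 (nominal 60), so the frame is good to about 1 mm. Tail is then at ≈16.3, nose ≈92.3 (home), sides parallel, and the gap to the rail is under 2 mm (the slot itself allows at most 3). Next, the key.

```bash
python3 -m inch '{"dp":[[-33,0,0],[-33,0,0],[-34,0,0],[0,-10.3,-28.7],[0,-10.3,-28.7],[0,-10.3,-28.7],[0,-10.3,-28.7],[0,-10.3,-28.7],[0,-10.3,-28.7],[0,0,0],[0,0,0]],"yaw":[0,0,0,0,0,0,0,0,0,0,0]}' 0
python3 - <<'E'
from h import *
s=bot.read_state();print(toR(s['position']),s['position'],s['force'])
c=cap('wrist','w11');cap('side','side11')
im=cv2.imread('pics/side11.png');cv2.imwrite('pics/side11c.png',cv2.resize(im[130:310,200:440],(800,600),interpolation=cv2.INTER_CUBIC))
E
```

```text
time_s: 15.68
position: [0.489, 0.0419, 0.1655]
tcp_rot: [[-0.003, 0.955, 0.296], [0.0, 0.296, -0.955], [-1.0, -0.003, -0.001]]
force: [-0.3, -0.8, -0.3]
opening: 0.006
[-36.75817106 111.73621491] [0.48902174 0.04190202 0.16552942] [-0.31940081 -0.76905466 -0.32324538]
```

View pics/w11.png

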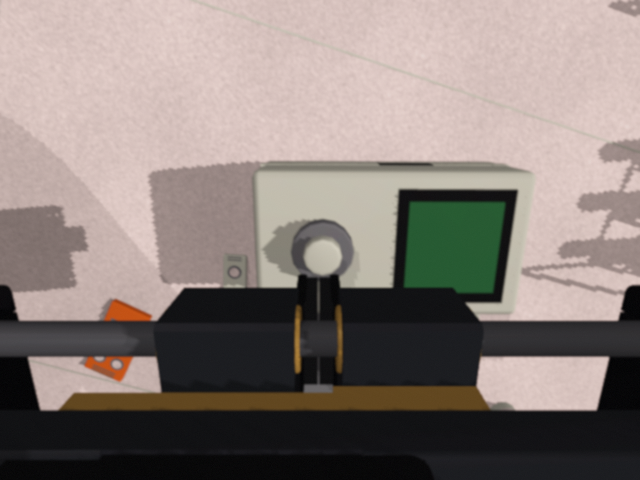

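View pics/side11c.png

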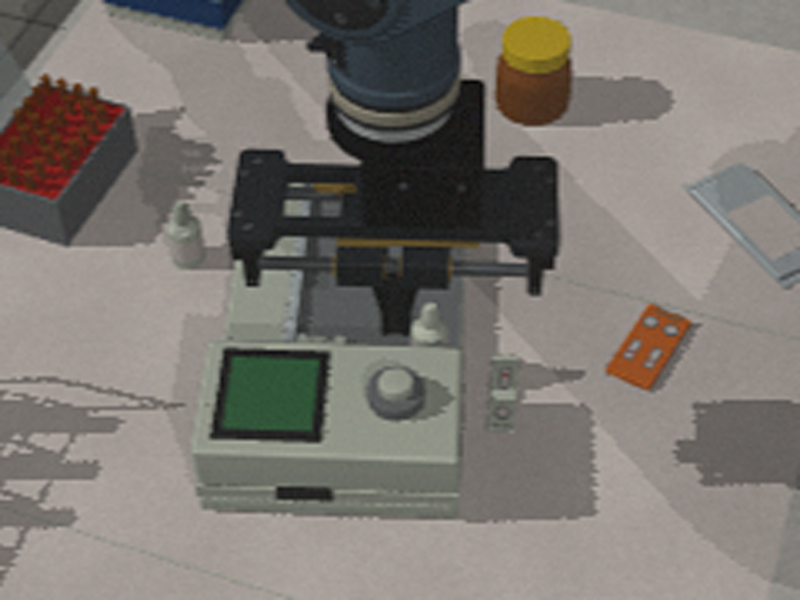

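Key: white disc at wrist px (323,256), side crop (396,383). I'll triangulate it.

Run:
```python
from h import *
a=np.load('w11.npz');b=np.load('side11.npz')
def od(c,u,v):
    T=c['pose'];d=T[:3,:3]@np.linalg.inv(c['intrinsics'])@np.array([u,v,1.]);return T[:3,3],d/np.linalg.norm(d)
o1,d1=od(a,323,256);o2,d2=od(b,200+396*.3,130+383*.3)
t=np.linalg.lstsq(np.c_[d1,-d2],o2-o1,rcond=None)[0]
p,q=o1+t[0]*d1,o2+t[1]*d2;print(p,q,toR(p),toR(q))
for z in(.08,.085,.09,.095):print(z,toR(ray(a,323,256,z)),toR(ray(b,318.8,244.9,z)))
s=bot.read_state();print(toR(s['position']),s['position'])
```

```text
[0.4934139  0.03596699 0.08110564] [0.49260077 0.03565395 0.0811159 ] [-34.28386927 104.77967087] [-35.15290658 104.7168893 ]
0.08 [-34.26920511 104.39589483] [-35.10242686 103.8356671 ]
0.085 [-34.33552057 106.13143853] [-35.32861029 107.78414111]
0.09 [-34.40183604 107.86698224] [-35.55479371 111.73261512]
0.095 [-34.4681515  109.60252594] [-35.78097714 115.68108913]
[-34.72587289 109.28476258] [0.49167963 0.04014832 0.16597268]
```

```bash
python3 -m inch '{"dp":[[20,0,1.5],[20,0,0],[15,0,0],[8,0,0],[2,0,0],[0,0,0],[0,0,0]],"yaw":[0,0,0,0,0,0,0]}' 0
python3 -m inch '{"dp":[[1,0,0],[1,0,0],[1,0,0],[0,0,0],[0,0,0]],"yaw":[0,0,0,0,0]}' 0
python3 - <<'E'
from h import *
s=bot.read_state();print(toR(s['position']),s['position'],s['force'])
E
```

```text
time_s: 16.37
position: [0.4922, 0.0377, 0.1023]
tcp_rot: [[0.001, 0.956, 0.293], [-0.001, 0.293, -0.956], [-1.0, 0.0, 0.001]]
force: [-2.8, -1.0, 10.1]
opening: 0.004
time_s: 16.78
position: [0.4923, 0.0377, 0.1019]
tcp_rot: [[0.002, 0.956, 0.293], [-0.001, 0.293, -0.956], [-1.0, 0.002, 0.002]]
force: [-7.8, -1.9, 31.2]
opening: 0.005
[-34.86802382 106.73892774] [0.49228471 0.03767135 0.10189155] [-7.7541002  -1.93503132 31.22794839]
```

```bash
python3 - <<'E'
from h import *
c=cap('wrist','w12');cap('side','side12')
im=cv2.imread('pics/w12.png');cv2.imwrite('pics/w12c.png',cv2.resize(im[150:300,220:420],(800,600),interpolation=cv2.INTER_CUBIC))
E
for i in 1 2 3 4; do python3 -m inch '{"dp":[[-1,0,0],[0,0,0],[0,0,0]],"yaw":[0,0,0]}' 0 | egrep 'pos|force'; done
```

```text
position: [0.4923, 0.0377, 0.102]
force: [-5.7, -1.7, 24.1]
position: [0.4922, 0.0377, 0.1022]
force: [-3.6, -1.4, 16.6]
position: [0.4922, 0.0377, 0.1023]
force: [-3.1, -1.6, 8.6]
position: [0.4922, 0.0378, 0.1027]
force: [-1.1, -2.7, 4.3]
```

View pics/w12c.png

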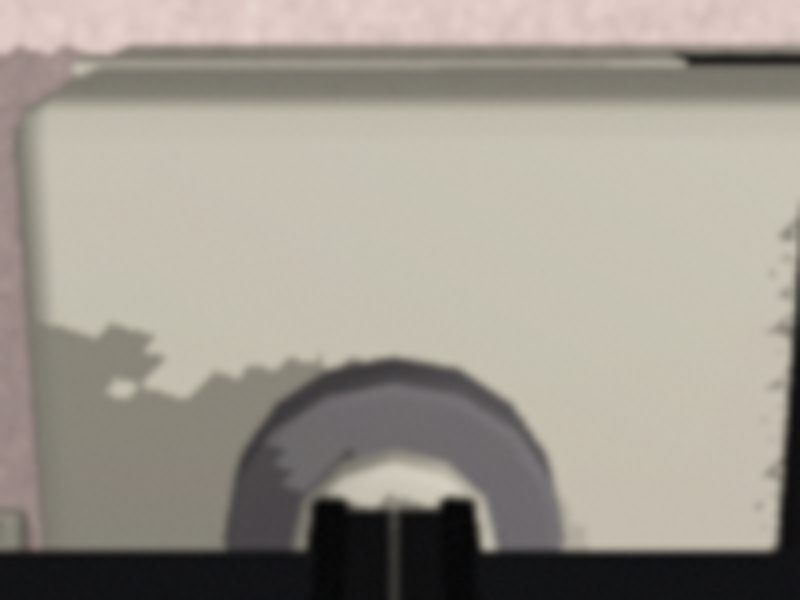

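```bash
for i in 1 2 3 4 5; do python3 -m inch '{"dp":[[-1,0,0],[0,0,0],[0,0,0]],"yaw":[0,0,0]}' 0 | egrep 'pos|force'; done
python3 -c "
from h import *
cap('wrist','w13')
im=cv2.imread('pics/w13.png');cv2.imwrite('pics/w13c.png',cv2.resize(im[150:300,220:420],(800,600),interpolation=cv2.INTER_CUBIC))"
```

```text
position: [0.4923, 0.0383, 0.1034]
force: [0.5, -3.4, 4.4]
position: [0.4922, 0.0388, 0.1044]
force: [0.1, -2.6, 4.5]
position: [0.492, 0.039, 0.1054]
force: [2.0, -0.8, 3.2]
position: [0.4914, 0.0391, 0.1062]
force: [1.6, 0.6, 2.2]
position: [0.4909, 0.0391, 0.1071]
force: [1.6, 0.2, 1.6]
```

View pics/w13c.png

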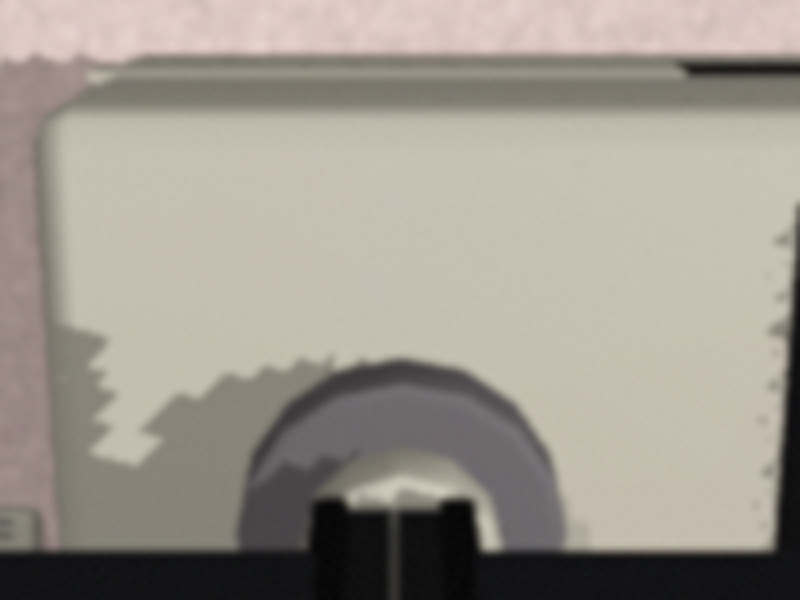

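The spring curve shows the key followed the tip over ≥5 mm, from the hard stop at TCP z 0.1023 to 0.108, so it went fully down. Moving clear.

```bash
python3 -m inch '{"dp":[[-5,0,0],[-15,0,0],[-25,0,0],[-30,0,0],[-30,0,0],[0,0,25],[0,0,30],[0,0,30],[0,0,30],[0,0,30],[0,0,30],[0,0,15],[0,0,0],[0,0,0]],"yaw":[0,0,0,0,0,0,0,0,0,0,0,0,0,0]}' 0
python3 - <<'E'
from h import *
s=bot.read_state();print(toR(s['position']),s['position'],s['force'])
c=cap('wrist','w14');t=cap('top','top14');cap('side','side14')
im=cv2.imread('pics/w14.png');cv2.imwrite('pics/w14c.png',cv2.resize(im[0:285,200:500],(632,600),interpolation=cv2.INTER_CUBIC))
b=cv2.imread('pics/side14.png');cv2.imwrite('pics/s14c.png',cv2.resize(b[130:430,200:440],(480,600)))
E
```

```text
time_s: 20.35
position: [0.5462, -0.1424, 0.2118]
tcp_rot: [[-0.002, 0.956, 0.292], [0.002, 0.292, -0.956], [-1.0, -0.002, -0.002]]
force: [-1.0, -0.2, 0.4]
opening: 0.007
[-35.7326708  -81.20842279] [ 0.54616782 -0.14238854  0.21176894] [-1.04414899 -0.20379274  0.38005064]
```

View pics/w14c.png

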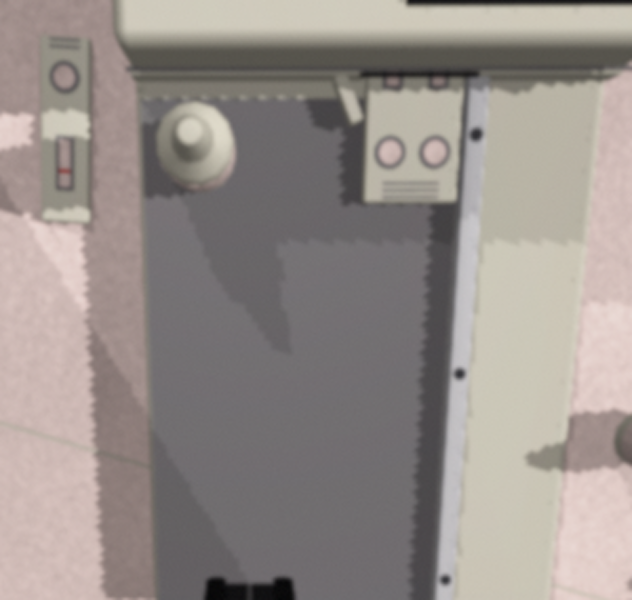

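View pics/s14c.png

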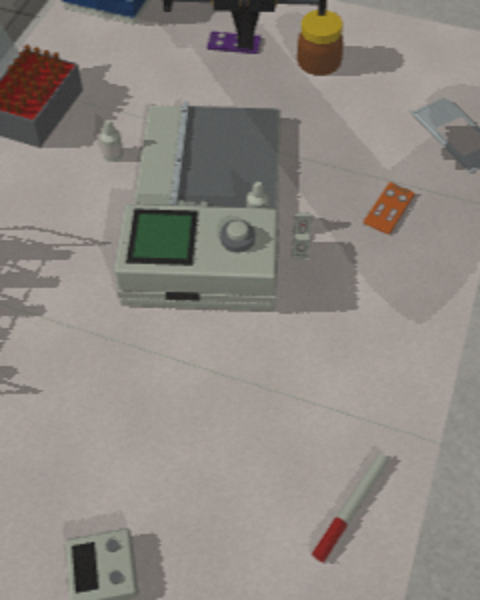

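Run:
```python
from h import *
c=np.load('w14.npz');f=300/632
q=lambda u,v,z:np.round(toR(ray(c,200+u*f,v*f,z)),1)
for p in [(365,201),(456,202),(368,95),(463,95)]: print(q(*p,.029))
for p in [(465,95),(459,202)]: print('rail',q(*p,.03))
print('mouth edge',q(420,75,.034))
print(bot.hand_in())
```

```text
[ 8.2 15.9]
[43.4 15.6]
[ 7.8 53.2]
[43.3 53.2]
rail [43.8 53.1]
rail [44.3 15.5]
mouth edge [25.9 59. ]
the job is handed in; nothing more can be done
None
```

I pushed the cassette flat against the rail with the closed fingertips and slid it window end first into the slot. It stopped at about 9 N. I then pressed the start key to its hard stop, let it go, moved clear and handed the job in at about 20 s of the 61 s allowed. The hand-in reports no verdict.

What the last checks showed:
- **Cassette:** the tail is at reader y ≈ 16 mm, which puts the nose at ≈ 92 mm, home against the stop. It is parallel to the rail. The gap to the rail measured about 2 mm right after seating and about 1 mm in the last picture; the limit is 3.5 mm and the slot allows no more than 3 mm.
- **Start key:** it followed the fingertip up over about 5 mm of spring travel from the hard stop. The last side picture shows it standing up again.
- **Other items:** those visible in the last pictures, including both droppers, the strip cassette, the cup, the timer and the marker, look to be where they were. I judged this by eye only.

Some measurements disagreed:
- **Head front:** one early estimate was about 7 mm off the deck's rear edge. The slot mouth edge, seen closer, later settled it to within about 1 mm.
- **Key height:** the key's triangulated height (81 mm) was too low; contact put its top nearer 96 mm. Because of that I met the key earlier than expected, and the press reached 31 N on the wrist sensor.

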